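# Draw back the warming-block cover by friction and load the vial

## Robot

A 6-joint arm with a two-finger parallel gripper is mounted at the origin on a cart in front of the work surface, level with it; the furniture and walls round the work are solid. World frame = base frame: x ahead of the robot, y to its left, z up, the work surface at z = 0. Lengths are in mm, angles in degrees, forces in N, time in s.
With the tool pointing down it reaches from about 325 to 900 mm from the base axis. Payload 3.5 kg.
Tool frame: the origin (TCP) lies at the very end of the fingers, on their centre line; the grasp point (between the pads) lies 19 mm behind it (r.hold_point_z is the z of the grasp point in the tool frame, in mm); z points along the fingers, y is the direction in which the jaws open and shut (so a half turn about z gives the same grasp; the last joint's range is limited). The gripper opens to 85 mm and grips with 20 to 120 N. Pads are 22 mm wide; open, the fingers measure 114 mm over their backs; the gripper's body (76 mm by 85 mm) begins 54 mm behind the grasp point. The pads swing forward as they close: fully open they stand 13 mm farther back than shut.
Start: joints at [63.633, 15.837, -1.513, 72.651, 0, 84.076], TCP at [218.305, 585.632, 231.313] pointing down, gripper open.
Joint ranges: [-178.77, 178.77], [-48.84, 107.48], [-61.69, 71.31], [-111.58, 123.2], [-90, 87.43], [-180, 180]. Speed limits (degrees/s): [147.25, 147.25, 180, 180, 180, 180].

## Interface

Orientations are given as a 3x3 rotation matrix whose columns are the frame's x, y, z axes.
In Python, from workcell import r gives the robot as it stands. The module is installed in compiled form; this text tells all that it offers.
- The arm moves only by the tool move_arm, never from a script. Its argument "series" is a list of rows, each an object with "jaw": the closure, from -1 (fully open) to 1 (shut), so that 0 is half open; "linear": the shift along the tool's x, y, z as a fraction of full scale, a list of three; "dr": the turn, a rotation vector about the tool's x, y, z as a fraction of full scale, a list of three. In form: [{"jaw": jaw, "linear": [dx, dy, dz], "dr": [ax, ay, az]}, ...]. A call has 1 to 8 rows; each row shifts and turns the commanded pose from where the row before left it, along the tool's axes as they then stand; what a row does not reach is not made up. Full scale, the value 1, is 0.025 m for a shift and 0.12 rad for a turn. A row lasts 1/10 s, in which the tool goes at most 50 mm and 8.59 degrees, less where a joint would pass 70% of its speed; a pose out of reach is approached as far as the arm can. A call with a number of a shift or a turn outside -1 to 1 is refused whole. A call with a gripper value outside its range is refused whole. The fingers move at their own pace and stop on an object; "squeeze" is the grip in N (left out, the last holds). Time passes only in rows, so rows that do not move let the fingers close. It gives the time, the measured TCP pose, the force and the opening at its end, in the units of the state.
- r.get_obs(): the state, without advancing time (a new reading comes with each control period).
- r.grab_frame(name): name is "side" or "top" or "wrist"; returns a dict with "pixels" (400x640x3 uint8, red, green, blue), "z_map" (400x640 float32, mm along the optical axis (not along the pixel's ray), 0 where there is no reading), "intrinsics" (3x3 intrinsics, pixels), "cam_to_world" (4x4, takes a point from camera to world coordinates); the wrist camera has in their place "mount" (4x4, takes a point from camera to tool coordinates, whose origin is the TCP and whose axes are the flange's). Camera axes: x right, y up, looking along -z (the intrinsics and any distortion apply to the point x, -y, -z); pixel columns grow to the right and rows downward; lengths in mm; the calibration is good to about 2 mm. The wrist camera is an equidistant fisheye: a pixel r from the principal point sees the ray r / f radians off the axis. A picture is of the moment at which its call begins: read the wrist's pose just before it.
- r.close_job(): hands the job in, once; it reports no verdict.
The state is a dict: "time_s": time; "qpos": joint angles; "dq": joint speeds; "joint_efforts": joint torques, N m; "eef_pos": TCP position; "ee_rot": TCP orientation; "force": force on the tool from outside, world axes, zero at the start; "ft_torque": the same for the moment, N m; "gripper_width": opening from 0.0 (shut) to 1.0 (fully open).
Only numpy, scipy, OpenCV 4.12 (cv2) and the standard library are available. Lean on these libraries where they do the work, as an engineer would, in place of code of your own. Each camera call takes 0.05 s, during which the arm holds its last target. There are 200 camera calls.

## Task

Load the warming block: with closed fingertips press lightly on its flat, handleless sliding cover and drag it back towards the near end until it is fully against its stop, then stand the small glass vial upright in the uncovered well, seated on the bottom. Never press the cover or the vial hard (keep under about 20 N), do not tip the vial over, and leave the timer and the bottle alone.

Things in the scene. Friction and masses are not known exactly. Their poses are not given: they have to be found in the camera images.
- block: Fixed grey metal warming block, 220 (its x) by 108 (y) by 60 mm high. Origin: centre of its underside, on the table; +x points to its far end, -x to its near end. A channel 88 mm wide runs along x between 10 mm thick cheeks; its deck is 38 mm high. Far wall 60 mm high, inner face at x = +101 mm; stop bar at the near end, top at 49 mm.
- closed_centre (a point): Fixed point on the block's deck (38 mm above the table, block x = +46.5 mm) below the centre of the CLOSED cover; does not move with it. The cover is a flat bare aluminium plate without handle, 98 (x) by 86 (y) by 5 mm, sliding in the channel towards block -x; the sliding resistance is about 4 N. A press of 10 to 15 N on top drags it along; less may slip.
- near_stop (a point): Centre of the top of the low stop bar at the near end, 49 mm above the table. Above the bar and deck the cover's riding height differs each time and is not measured: its untouched top lies anywhere from 50 to 56 mm above the table and must be felt for. It rests on a springy seal and gives 1 mm per 6 N of press, at most 6 mm.
- cover (a joint): How far the cover is open, m: 0 = closed (against the far wall), 0.095 = fully drawn back against its stop. It starts between 0 and 0.008 and stays where it is left.
- well (a point): Centre of the mouth of the round well in the block's deck, at block x = +45 mm, y = 0, 38 mm above the table: 32 mm in diameter, 22 mm deep (its floor is 16 mm above the table), rim chamfered 1.5 mm. Under the cover until that is drawn back; its axes are the block's.
- vial_mid (a point): Centre (half-way up) of the small glass vial, 57 mm tall, about 60 g, standing loose and upright on the table to the right of the block: body 28 mm in diameter up to 48 mm, white cap 21 mm above that; z is its axis. Seated in the well its lower 22 mm is hidden and its centre is 44.5 mm above the table.
- timer: Small white bench timer, 42 x 66 x 50 mm, loose on the table: a bystander. Origin under its centre.
- bottle: Brown bottle with a blue cap, 52 mm in diameter, 104 mm tall, loose: a bystander. Origin under its centre.
Not all that is in view belongs to the job. What is shaped like the part that bears vial_mid but purple or red is not meant.

How it is judged (in metres and radians):
On the way:
1. the cover is drawn back to its stop (open by more than 90 mm) (value of joint cover above 0.09 m), for 0.2 s.
At the end, for the whole second after the job is handed in: The cover is open by more than 90 mm (its stop is at 95 mm); the vial stands in the well within 4 mm of its axis, upright within 0.10 rad, seated on the floor (its centre 3 to 10 mm above the well's mouth; fully seated it is 6.5 mm), at rest (value of joint cover above 0.09 m and z of vial_mid in the frame of well between 0.003 and 0.01 m and horizontal distance between vial_mid and well below 0.004 m and angle between vial_mid's own z axis and vertical below 0.1 rad and linear speed of vial below 0.02 m/s); the robot touches nothing.
It fails at once if the fingers press or pull on the block or its cover with more than 20 N (contact force between the fingers and block above 20 N).
It fails at once if the vial is pushed against the block or its cover with more than 20 N (contact force between vial and block above 20 N).
It fails at once if the vial is tipped over (more than 0.8 rad) (angle between vial_mid's own z axis and vertical above 0.8 rad).
It fails at once if the timer or the bottle is moved more than 15 mm (distance of any of timer, bottle from where it was at the start of the episode above 0.015 m).
It also fails if it takes over 64 s, if anything falls off the work surface, if the arm or the gripper's body presses on something with over 40 N, if the wrist force passes 120 N, or if a joint passes its speed limit or range.

## Working session

There is one attempt and no reset: what is moved stays moved. The work goes in short steps, Python scripts to look and compute and a tool call to move; the robot and the scene stay as the last step left them, time stands still between calls to the robot, and variables do not carry over. Pictures are saved under pics/ and viewed, about 8 in all and at most 12, crops included, and the job is handed in when it is done.

Besides the shell and the picture viewer there is one more tool, called after "Emit:" as name([rows], argument=value, ...), one row to a line, values as JSON. move_arm: Moves the arm, as the interface text tells. Its arguments: {"type":"object","properties":{"series":{"type":"array","items":{"type":"object","properties":{"jaw":{"type":"number"},"linear":{"type":"array","items":{"type":"number"}},"dr":{"type":"array","items":{"type":"number"}}}}},"squeeze":{"type":"number"}},"required":["series"]}

```bash
mkdir -p pics; python3 - <<'E'
from workcell import r
import cv2,numpy as np
o=r.get_obs(); print({k:np.round(v,3).tolist() for k,v in o.items()}, r.hold_point_z)
for n in("top","side"):
    f=r.grab_frame(n); np.savez(f"{n}0.npz",**f); cv2.imwrite(f"pics/{n}0.png",f["pixels"][:,:,::-1]); print(n,f["intrinsics"].tolist(),np.round(f["cam_to_world"],3).tolist())
E
```

```text
{'time_s': 0.0, 'qpos': [63.631, 15.878, -1.597, 72.651, 0.003, 84.075], 'dq': [0.022, -0.046, -0.07, 0.176, -0.065, 0.088], 'joint_efforts': [-0.001, -44.551, 29.52, 0.016, -0.0, -0.0], 'eef_pos': [217.963, 584.941, 230.166], 'ee_rot': [[-0.937, 0.349, -0.001], [0.349, 0.937, -0.002], [0.0, -0.002, -1.0]], 'force': [0.58, 0.154, 0.146], 'ft_torque': [0.004, -0.011, -0.01], 'gripper_width': 0.998} -18.700000000000003
top [[392.30546014182, 0.0, 316.32628205587264], [0.0, 392.30546014182, 202.6701943122011], [0.0, 0.0, 1.0]] [[-0.028, 0.987, -0.158, 444.99], [-0.999, -0.026, 0.019, -210.498], [0.015, 0.159, 0.987, 885.268], [0.0, 0.0, 0.0, 1.0]]
side [[490.31587013584624, 0.0, 313.54822957587777], [0.0, 490.31587013584624, 197.54552450736418], [0.0, 0.0, 1.0]] [[-0.907, -0.217, 0.362, 925.053], [0.421, -0.512, 0.748, 482.427], [0.023, 0.831, 0.556, 579.341], [0.0, 0.0, 0.0, 1.0]]
```

View pics/top0.png

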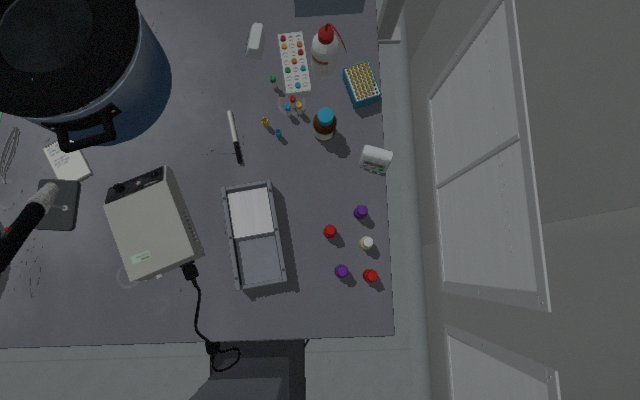

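View pics/side0.png

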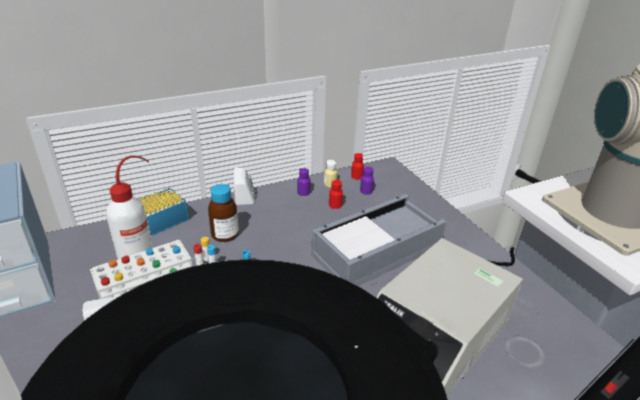

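Top view: the block is at about (255,235) with its white cover at (250,212) towards the far end. The timer is at (376,158) and the bottle at (325,123). Vial look-alikes are red (330,231), red (371,275), purple (361,212) and purple (341,271). The white-capped, clear/yellowish one at (366,243), seen at (331,172) in the side view, fits the description. I'll measure next and crop close to check the choice.

```bash
cat > h.py <<'E'
import numpy as np,cv2
def cloud(f):
    K=f["intrinsics"];T=f["cam_to_world"];z=f["z_map"];v,u=np.mgrid[:z.shape[0],:z.shape[1]]
    p=np.stack([(u-K[0,2])/K[0,0]*z,-(v-K[1,2])/K[1,1]*z,-z],-1)
    return p@T[:3,:3].T+T[:3,3]
def onplane(f,u,v,h):
    K=f["intrinsics"];T=f["cam_to_world"]
    d=T[:3,:3]@np.array([(u-K[0,2])/K[0,0],-(v-K[1,2])/K[1,1],-1]);c=T[:3,3];return c+d*(h-c[2])/d[2]
E
python3 - <<'E'
from h import *
f=dict(np.load("top0.npz"));P=cloud(f)
im=f["pixels"][:,:,::-1].copy()
W=lambda a,b,c,d:P[b:d,a:c].reshape(-1,3)
q=W(215,172,295,295); 
print("table z",np.median(W(290,300,320,320)[:,2]))
m=(q[:,2]>54)&(q[:,2]<68); t=q[m]; (c,s,a)=cv2.minAreaRect(t[:,:2].astype(np.float32)); print("rim",c,s,a,len(t), cv2.boxPoints((c,s,a)).round(1).tolist())
m=(q[:,2]>20)&(q[:,2]<68); t=q[m]; r_=cv2.minAreaRect(t[:,:2].astype(np.float32)); print("block",r_)
print("cover z",np.median(W(240,200,260,225)[:,2]),"deck",np.median(W(250,250,270,270)[:,2]))
# cover mask: brightness
g=cv2.cvtColor(im,cv2.COLOR_BGR2GRAY);M=np.zeros_like(g);M[172:295,215:295]=(g[172:295,215:295]>150)
n,l,st,ce=cv2.connectedComponentsWithStats(M);i=1+np.argmax(st[1:,4]);ys,xs=np.where(l==i);rr=cv2.minAreaRect(np.c_[xs,ys].astype(np.float32));print("cover px",rr,[onplane(f,*p,53).round(1).tolist() for p in cv2.boxPoints(rr)])
for n_,b in dict(vial=(352,230,380,256),timer=(355,140,395,178),bottle=(308,103,342,142),p1=(350,203,372,222),r1=(320,222,340,240),p2=(332,262,350,280),r2=(362,266,380,284)).items():
    w=W(*b);w=w[(w[:,2]>15)];top=w[w[:,2]>np.percentile(w[:,2],95)-6];print(n_,np.median(top,0).round(1),w[:,2].max().round(1),len(top))
s=dict(np.load("side0.npz"));si=s["pixels"][:,:,::-1]
A=cv2.resize(im[195:290,300:395],(400,400),interpolation=2);B=cv2.resize(si[140:220,285:385],(500,400),interpolation=2)[:,:400];cv2.imwrite("pics/crop0.png",np.hstack([A,B]))
E
```

```text
table z -0.19303365415390772
rim (515.9033203125, -91.69659423828125) (219.1556854248047, 108.72527313232422) 8.633026123046875 1545 [[399.3999938964844, -54.400001525878906], [415.70001220703125, -161.89999389648438], [632.4000244140625, -129.0], [616.0999755859375, -21.5]]
block ((515.92041015625, -91.65607452392578), (219.2733917236328, 108.75110626220703), 8.723033905029297)
cover z 52.41779243095607 deck 38.45821428385085
cover px ((239.78846740722656, 214.44232177734375), (43.537784576416016, 18.238800048828125), 78.69007110595703) [[600.3, -34.2, 53.0], [607.1, -72.5, 53.0], [514.7, -90.6, 53.0], [508.1, -52.9, 53.0]]
vial [ 491.9 -333.    57.4] 885.3 78
timer [ 686.5 -364.4   49.7] 885.3 332
bottle [ 755.6 -249.   104.6] 885.3 225
p1 [ 559.5 -323.7   56.9] 885.3 79
r1 [ 519.4 -254.    57.2] 60.2 78
p2 [ 432.4 -276.    56.7] 885.3 83
r2 [ 420.4 -338.    57.1] 60.2 81
```

View pics/crop0.png

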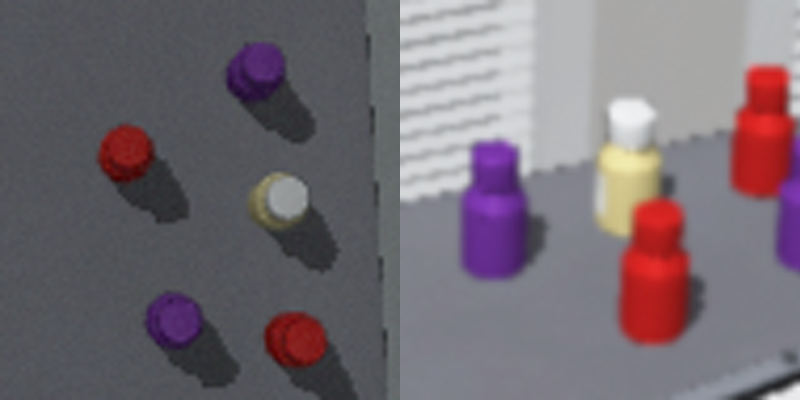

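The crop confirms the choice: a white cap on a pale yellow body at (280,197) in the top half, with two red and two purple look-alikes around it. Vial is at about (492,-333). The block centre is (516,-92) with yaw 8.65°, so the well is at about (560.4,-84.9). I'll check obstacle heights along the path.

```bash
python3 - <<'E'
from h import *
f=dict(np.load("top0.npz"));P=cloud(f).reshape(-1,3);z=f["z_map"].ravel();P=P[z>0]
a=np.array([218,585.]);b=np.array([560,-85.]);L=np.linalg.norm(b-a);d=(b-a)/L
w=P[:,:2]-a;t=w@d;n=w@np.array([-d[1],d[0]])
for i in range(8):
    m=(t>i*L/8-20)&(t<(i+1)*L/8+20)&(abs(n)<110)
    if m.any(): print(i,(a+d*L*(i+.5)/8).round(),np.percentile(P[m,2],99.5).round(1),m.sum())
m=P[:,2]>100;m&=P[:,2]<500
for y in range(-100,700,100):
    k=m&(abs(P[:,1]-y)<50)&(P[:,0]>250)
    if k.any():print(y,P[k].min(0).round(),P[k].max(0).round())
E
```

```text
0 [239. 543.] -771.6 144
1 [282. 459.] 4.6 1169
2 [325. 376.] 4.6 4326
3 [368. 292.] 194.9 5884
4 [410. 208.] 5.3 5345
5 [453. 124.] 104.5 5939
6 [496.  41.] 102.6 7347
7 [539. -43.] 62.5 5610
0 [465.  21. 100.] [549.  50. 104.]
100 [425.  50. 100.] [947. 150. 254.]
200 [449. 150. 100.] [962. 250. 254.]
300 [448. 250. 100.] [963. 350. 254.]
400 [547. 350. 101.] [948. 367. 201.]
```

Emit:
move_arm([
  {"jaw": 1,"linear": [0,0,-1],"dr": [0,0,-1]},
  {"jaw": 1,"linear": [0,0,-0.6],"dr": [0,0,-1]},
  {"jaw": 1,"linear": [0,0,0],"dr": [0,0,-1]},
  {"jaw": 1,"linear": [0,0,0],"dr": [0,0,-1]},
  {"jaw": 1,"linear": [0,0,0],"dr": [0,0,-0.22]},
  {"jaw": 1,"linear": [0,0,0],"dr": [0,0,0]},
], squeeze=30)

```text
time_s: 0.7
eef_pos: [218.2, 585.3, 270.8]
ee_rot: [[-0.989, -0.147, -0.0], [-0.147, 0.989, -0.001], [0.001, -0.001, -1.0]]
force: [-0.0, 0.2, -0.2]
gripper_width: 0.006
```

Emit:
move_arm([
  {"jaw": 1,"linear": [-0.329,-0.985,0],"dr": [0,0,0]},
  {"jaw": 1,"linear": [-0.329,-0.985,0],"dr": [0,0,0]},
  {"jaw": 1,"linear": [-0.329,-0.985,0],"dr": [0,0,0]},
  {"jaw": 1,"linear": [-0.329,-0.985,0],"dr": [0,0,0]},
  {"jaw": 1,"linear": [-0.329,-0.985,0],"dr": [0,0,0]},
  {"jaw": 1,"linear": [-0.329,-0.985,0],"dr": [0,0,0]},
  {"jaw": 1,"linear": [-0.329,-0.985,0],"dr": [0,0,0]},
  {"jaw": 1,"linear": [-0.329,-0.985,0],"dr": [0,0,0]},
])

```text
time_s: 1.5
eef_pos: [312.9, 399.5, 271.1]
ee_rot: [[-0.989, -0.147, -0.0], [-0.147, 0.989, -0.0], [0.0, -0.0, -1.0]]
force: [0.5, 0.3, 0.0]
gripper_width: 0.004
```

Emit:
move_arm([
  {"jaw": 1,"linear": [-0.329,-0.985,0],"dr": [0,0,0]},
  {"jaw": 1,"linear": [-0.329,-0.985,0],"dr": [0,0,0]},
  {"jaw": 1,"linear": [-0.329,-0.985,0],"dr": [0,0,0]},
  {"jaw": 1,"linear": [-0.329,-0.985,0],"dr": [0,0,0]},
  {"jaw": 1,"linear": [-0.329,-0.985,0],"dr": [0,0,0]},
  {"jaw": 1,"linear": [-0.329,-0.985,0],"dr": [0,0,0]},
  {"jaw": 1,"linear": [-0.329,-0.985,0],"dr": [0,0,0]},
  {"jaw": 1,"linear": [-0.329,-0.985,0],"dr": [0,0,0]},
])

```text
time_s: 2.3
eef_pos: [407.3, 214.6, 271.1]
ee_rot: [[-0.989, -0.147, -0.0], [-0.147, 0.989, -0.0], [0.0, -0.0, -1.0]]
force: [1.1, -0.0, -0.6]
gripper_width: 0.001
```

Emit:
move_arm([
  {"jaw": 1,"linear": [-0.329,-0.985,0],"dr": [0,0,0]},
  {"jaw": 1,"linear": [-0.329,-0.985,0],"dr": [0,0,0]},
  {"jaw": 1,"linear": [-0.329,-0.985,0],"dr": [0,0,0]},
  {"jaw": 1,"linear": [-0.329,-0.985,0],"dr": [0,0,0]},
  {"jaw": 1,"linear": [-0.329,-0.985,0],"dr": [0,0,0]},
  {"jaw": 1,"linear": [-0.329,-0.985,0],"dr": [0,0,0]},
  {"jaw": 1,"linear": [-0.329,-0.985,0],"dr": [0,0,0]},
  {"jaw": 1,"linear": [-0.329,-0.985,0],"dr": [0,0,0]},
])

```text
time_s: 3.1
eef_pos: [501.7, 29.6, 271.0]
ee_rot: [[-0.989, -0.147, -0.0], [-0.147, 0.989, 0.0], [0.0, 0.0, -1.0]]
force: [1.1, 1.0, -0.2]
gripper_width: 0.0
```

Emit:
move_arm([
  {"jaw": 1,"linear": [-0.329,-0.985,0],"dr": [0,0,0]},
  {"jaw": 1,"linear": [-0.329,-0.985,0],"dr": [0,0,0]},
  {"jaw": 1,"linear": [-0.329,-0.985,0],"dr": [0,0,0]},
  {"jaw": 1,"linear": [-0.329,-0.985,0],"dr": [0,0,0]},
  {"jaw": 1,"linear": [-0.329,-0.985,0],"dr": [0,0,0]},
  {"jaw": 1,"linear": [0,0,0],"dr": [0,0,0]},
  {"jaw": 1,"linear": [0,0,0],"dr": [0,0,0]},
])

```text
time_s: 3.8
eef_pos: [560.3, -85.2, 270.8]
ee_rot: [[-0.989, -0.147, -0.001], [-0.147, 0.989, 0.001], [0.001, 0.001, -1.0]]
force: [-1.0, 0.6, -0.1]
gripper_width: 0.003
```

Emit:
move_arm([
  {"jaw": 1,"linear": [0,0,1],"dr": [0,0,0]},
  {"jaw": 1,"linear": [0,0,1],"dr": [0,0,0]},
  {"jaw": 1,"linear": [0,0,1],"dr": [0,0,0]},
  {"jaw": 1,"linear": [0,0,1],"dr": [0,0,0]},
  {"jaw": 1,"linear": [0,0,1],"dr": [0,0,0]},
  {"jaw": 1,"linear": [0,0,1],"dr": [0,0,0]},
  {"jaw": 1,"linear": [0,0,1],"dr": [0,0,0]},
  {"jaw": 1,"linear": [0,0,0.8],"dr": [0,0,0]},
])

```text
time_s: 4.6
eef_pos: [559.2, -83.5, 74.9]
ee_rot: [[-0.989, -0.149, -0.002], [-0.149, 0.989, 0.001], [0.002, 0.001, -1.0]]
force: [-0.4, -0.1, -0.1]
gripper_width: -0.0
```

Emit:
move_arm([
  {"jaw": 1,"linear": [0,0,0.3],"dr": [0,0,0]},
  {"jaw": 1,"linear": [0,0,0.2],"dr": [0,0,0]},
  {"jaw": 1,"linear": [0,0,0.1],"dr": [0,0,0]},
  {"jaw": 1,"linear": [0,0,0],"dr": [0,0,0]},
  {"jaw": 1,"linear": [0,0,0],"dr": [0,0,0]},
])

```text
time_s: 5.1
eef_pos: [561.5, -85.2, 62.4]
ee_rot: [[-0.989, -0.149, 0.002], [-0.149, 0.989, -0.001], [-0.002, -0.001, -1.0]]
force: [-0.5, -0.8, -0.0]
gripper_width: 0.001
```

Emit:
move_arm([
  {"jaw": 1,"linear": [0,0,0.08],"dr": [0,0,0]},
  {"jaw": 1,"linear": [0,0,0.08],"dr": [0,0,0]},
  {"jaw": 1,"linear": [0,0,0.04],"dr": [0,0,0]},
  {"jaw": 1,"linear": [0,0,0],"dr": [0,0,0]},
])

```text
time_s: 5.5
eef_pos: [560.4, -85.0, 56.1]
ee_rot: [[-0.989, -0.149, -0.0], [-0.149, 0.989, 0.0], [0.0, 0.0, -1.0]]
force: [-0.4, -0.3, -0.1]
gripper_width: -0.002
```

Emit:
move_arm([
  {"jaw": 1,"linear": [0,0,0.04],"dr": [0,0,0]},
  {"jaw": 1,"linear": [0,0,0.02],"dr": [0,0,0]},
  {"jaw": 1,"linear": [0,0,0],"dr": [0,0,0]},
])

```text
time_s: 5.8
eef_pos: [560.5, -84.9, 54.7]
ee_rot: [[-0.989, -0.149, -0.0], [-0.149, 0.989, 0.0], [0.0, 0.0, -1.0]]
force: [-1.1, 0.3, 0.6]
gripper_width: -0.001
```

Emit:
move_arm([
  {"jaw": 1,"linear": [0,0,0.04],"dr": [0,0,0]},
  {"jaw": 1,"linear": [0,0,0],"dr": [0,0,0]},
  {"jaw": 1,"linear": [0,0,0],"dr": [0,0,0]},
])

```text
time_s: 6.1
eef_pos: [560.6, -85.0, 53.8]
ee_rot: [[-0.989, -0.149, -0.0], [-0.149, 0.989, 0.0], [0.0, 0.0, -1.0]]
force: [-0.1, -1.1, -1.1]
gripper_width: 0.002
```

Emit:
move_arm([
  {"jaw": 1,"linear": [0,0,0.04],"dr": [0,0,0]},
  {"jaw": 1,"linear": [0,0,0],"dr": [0,0,0]},
  {"jaw": 1,"linear": [0,0,0],"dr": [0,0,0]},
])

```text
time_s: 6.4
eef_pos: [560.6, -85.0, 52.8]
ee_rot: [[-0.989, -0.149, -0.0], [-0.149, 0.989, -0.0], [0.0, 0.0, -1.0]]
force: [-0.3, -0.4, 0.1]
gripper_width: -0.001
```

Emit:
move_arm([
  {"jaw": 1,"linear": [0,0,0.04],"dr": [0,0,0]},
  {"jaw": 1,"linear": [0,0,0],"dr": [0,0,0]},
  {"jaw": 1,"linear": [0,0,0],"dr": [0,0,0]},
])

```text
time_s: 6.7
eef_pos: [560.7, -85.0, 52.0]
ee_rot: [[-0.989, -0.149, 0.0], [-0.149, 0.989, -0.0], [-0.0, -0.0, -1.0]]
force: [0.4, -0.0, 1.9]
gripper_width: 0.004
```

Emit:
move_arm([
  {"jaw": 1,"linear": [0,0,0.04],"dr": [0,0,0]},
  {"jaw": 1,"linear": [0,0,0],"dr": [0,0,0]},
  {"jaw": 1,"linear": [0,0,0],"dr": [0,0,0]},
])

```text
time_s: 7.0
eef_pos: [560.8, -85.0, 51.3]
ee_rot: [[-0.989, -0.149, 0.0], [-0.149, 0.989, -0.0], [-0.0, -0.0, -1.0]]
force: [-1.0, -0.1, 4.1]
gripper_width: 0.003
```

Emit:
move_arm([
  {"jaw": 1,"linear": [0,0,0.05],"dr": [0,0,0]},
  {"jaw": 1,"linear": [0,0,0],"dr": [0,0,0]},
  {"jaw": 1,"linear": [0,0,0],"dr": [0,0,0]},
])

```text
time_s: 7.3
eef_pos: [560.8, -85.0, 50.6]
ee_rot: [[-0.989, -0.149, 0.0], [-0.149, 0.989, -0.0], [-0.0, -0.0, -1.0]]
force: [-3.4, 0.7, 8.8]
gripper_width: -0.002
```

Emit:
move_arm([
  {"jaw": 1,"linear": [0,0,0.03],"dr": [0,0,0]},
  {"jaw": 1,"linear": [0,0,0],"dr": [0,0,0]},
  {"jaw": 1,"linear": [0,0,0],"dr": [0,0,0]},
])

```text
time_s: 7.6
eef_pos: [560.8, -85.0, 50.2]
ee_rot: [[-0.989, -0.149, 0.0], [-0.149, 0.989, -0.0], [-0.0, -0.0, -1.0]]
force: [-3.6, 1.3, 11.3]
gripper_width: 0.001
```

Emit:
move_arm([
  {"jaw": 1,"linear": [0.1,0,0.01],"dr": [0,0,0]},
  {"jaw": 1,"linear": [0.16,0,0],"dr": [0,0,0]},
  {"jaw": 1,"linear": [0.16,0,0],"dr": [0,0,0]},
  {"jaw": 1,"linear": [0.16,0,0],"dr": [0,0,0]},
])

```text
time_s: 8.0
eef_pos: [550.6, -86.7, 50.9]
ee_rot: [[-0.989, -0.15, 0.009], [-0.15, 0.989, 0.002], [-0.009, 0.0, -1.0]]
force: [4.5, 2.9, 6.6]
gripper_width: -0.001
```

```bash
python3 - <<'E'
from workcell import r
import cv2
f=r.grab_frame("top");cv2.imwrite("pics/t1.png",cv2.resize(f["pixels"][160:310,180:400,::-1],(660,450)))
E
```

Emit:
move_arm([
  {"jaw": 1,"linear": [0,0,0],"dr": [0,0,0]},
  {"jaw": 1,"linear": [0,0,0],"dr": [0,0,0]},
])

```text
time_s: 8.25
eef_pos: [549.8, -86.8, 50.7]
ee_rot: [[-0.989, -0.15, 0.007], [-0.15, 0.989, 0.001], [-0.007, 0.0, -1.0]]
force: [2.4, 2.3, 8.4]
gripper_width: -0.001
```

View pics/t1.png

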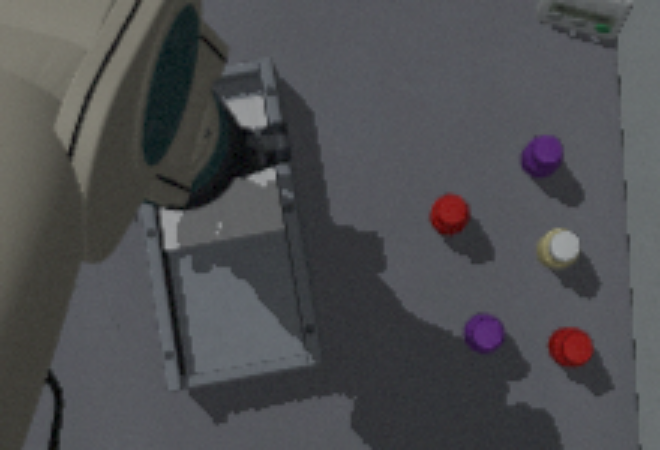

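The crop shows the finger on the cover, whose near edge is at about (230,243). The vial is untouched at (560,247). I'll measure the edge in depth, before and now, and press a little more.

```bash
cat >> h.py <<'E'
def edge(f):
    P=cloud(f);P=P[f["z_map"]>0];a=np.radians(8.65);d=P[:,:2]-[515.9,-91.7]
    x=d@[np.cos(a),np.sin(a)];y=d@[-np.sin(a),np.cos(a)];k=(abs(y)<36)&(x>-96)&(x<95)&(P[:,2]<65)&(P[:,2]>10)
    x,z=x[k],P[k,2]
    return [(b,round(float(np.median(z[abs(x-b)<1.5])),1)) for b in range(-94,90,3) if (abs(x-b)<1.5).sum()>3]
E
python3 - <<'E'
from h import *
from workcell import r
print([e for e in edge(dict(np.load("top0.npz"))) if -30<e[0]<15])
print([e for e in edge(r.grab_frame("top")) if -30<e[0]<15])
E
```

```text
[(-28, 38.3), (-25, 38.3), (-22, 38.5), (-19, 38.3), (-16, 38.5), (-13, 38.2), (-10, 38.6), (-7, 38.3), (-4, 38.5), (-1, 51.5), (2, 52.0), (5, 52.4), (8, 52.5), (11, 52.5), (14, 52.7)]
[(-28, 37.8), (-25, 38.3), (-22, 38.4), (-19, 38.0), (-16, 38.2), (-13, 49.3), (-10, 51.1), (-7, 51.4), (-4, 50.9), (-1, 50.8), (2, 50.7), (5, 50.9), (8, 51.2), (11, 50.9), (14, 51.5)]
```

Emit:
move_arm([
  {"jaw": 1,"linear": [0,0,0.05],"dr": [0,0,0]},
  {"jaw": 1,"linear": [0,0,0],"dr": [0,0,0]},
  {"jaw": 1,"linear": [0,0,0],"dr": [0,0,0]},
])

```text
time_s: 8.6
eef_pos: [549.8, -86.8, 50.0]
ee_rot: [[-0.989, -0.15, 0.007], [-0.15, 0.989, 0.001], [-0.007, 0.0, -1.0]]
force: [0.8, 3.4, 12.8]
gripper_width: -0.001
```

Emit:
move_arm([
  {"jaw": 1,"linear": [0.08,0,0],"dr": [0,0,0]},
  {"jaw": 1,"linear": [0.1,0,0],"dr": [0,0,0]},
  {"jaw": 1,"linear": [0.1,0,0],"dr": [0,0,0]},
  {"jaw": 1,"linear": [0.1,0,0],"dr": [0,0,0]},
  {"jaw": 1,"linear": [0.1,0,0],"dr": [0,0,0]},
  {"jaw": 1,"linear": [0.1,0,0],"dr": [0,0,0]},
  {"jaw": 1,"linear": [0.1,0,0],"dr": [0,0,0]},
  {"jaw": 1,"linear": [0.1,0,0],"dr": [0,0,0]},
])

```text
time_s: 9.4
eef_pos: [532.1, -89.6, 50.2]
ee_rot: [[-0.989, -0.15, 0.01], [-0.15, 0.989, 0.002], [-0.011, 0.0, -1.0]]
force: [3.6, 4.0, 10.5]
gripper_width: 0.005
```

Emit:
move_arm([
  {"jaw": 1,"linear": [0.1,0,0.02],"dr": [0,0,0]},
  {"jaw": 1,"linear": [0.1,0,0],"dr": [0,0,0]},
  {"jaw": 1,"linear": [0.1,0,0],"dr": [0,0,0]},
  {"jaw": 1,"linear": [0.1,0,0],"dr": [0,0,0]},
  {"jaw": 1,"linear": [0.1,0,0],"dr": [0,0,0]},
  {"jaw": 1,"linear": [0.1,0,0],"dr": [0,0,0]},
  {"jaw": 1,"linear": [0.1,0,0],"dr": [0,0,0]},
  {"jaw": 1,"linear": [0.1,0,0],"dr": [0,0,0]},
])

```text
time_s: 10.2
eef_pos: [512.6, -92.6, 50.0]
ee_rot: [[-0.989, -0.15, 0.011], [-0.15, 0.989, 0.002], [-0.011, 0.0, -1.0]]
force: [4.2, 5.0, 12.8]
gripper_width: -0.001
```

```bash
python3 - <<'E'
from h import *
from workcell import r
print([e for e in edge(r.grab_frame("top"))])
E
```

```text
[(-94, 38.6), (-91, 38.3), (-88, 38.7), (-85, 38.0), (-82, 38.5), (-79, 38.3), (-76, 38.4), (-73, 38.2), (-70, 38.1), (-67, 38.7), (-64, 38.5), (-61, 38.6), (-58, 38.1), (-55, 38.2), (-52, 38.4), (-49, 50.3), (-46, 50.4), (-43, 50.1), (-40, 50.3), (-37, 50.2), (-34, 50.4), (-31, 50.3), (-28, 50.6), (-25, 50.5), (-22, 50.3), (-19, 50.1), (-16, 50.3), (-13, 49.8), (23, 50.6), (26, 51.0), (29, 50.3), (32, 50.7), (35, 50.1), (38, 50.2), (41, 49.8), (44, 50.6), (47, 49.4), (50, 39.0), (53, 37.1), (56, 38.7), (59, 37.9), (62, 36.7), (65, 38.2), (68, 38.2), (71, 38.5), (74, 38.1), (77, 38.3), (80, 38.2), (83, 38.7), (86, 38.3), (89, 38.7)]
```

Emit:
move_arm([
  {"jaw": 1,"linear": [0.1,0.01,0],"dr": [0,0,0]},
  {"jaw": 1,"linear": [0.1,0.01,0],"dr": [0,0,0]},
  {"jaw": 1,"linear": [0.1,0,0],"dr": [0,0,0]},
  {"jaw": 1,"linear": [0.1,0,0],"dr": [0,0,0]},
  {"jaw": 1,"linear": [0.1,0,0],"dr": [0,0,0]},
  {"jaw": 1,"linear": [0.1,0,0],"dr": [0,0,0]},
  {"jaw": 1,"linear": [0.1,0,0],"dr": [0,0,0]},
  {"jaw": 1,"linear": [0.1,0,0],"dr": [0,0,0]},
])

```text
time_s: 11.05
eef_pos: [492.9, -95.6, 50.0]
ee_rot: [[-0.989, -0.15, 0.011], [-0.15, 0.989, 0.001], [-0.011, -0.001, -1.0]]
force: [2.9, 3.5, 11.5]
gripper_width: -0.001
```

Emit:
move_arm([
  {"jaw": 1,"linear": [0.1,0.01,0],"dr": [0,0,0]},
  {"jaw": 1,"linear": [0.1,0.01,0],"dr": [0,0,0]},
  {"jaw": 1,"linear": [0.1,0,0],"dr": [0,0,0]},
  {"jaw": 1,"linear": [0.1,0,0],"dr": [0,0,0]},
  {"jaw": 1,"linear": [0.1,0,0],"dr": [0,0,0]},
  {"jaw": 1,"linear": [0.1,0,0],"dr": [0,0,0]},
])

```text
time_s: 11.65
eef_pos: [478.2, -97.9, 50.0]
ee_rot: [[-0.989, -0.15, 0.011], [-0.15, 0.989, -0.0], [-0.011, -0.002, -1.0]]
force: [3.6, 2.2, 12.2]
gripper_width: 0.004
```

Emit:
move_arm([
  {"jaw": 1,"linear": [0.06,0,0],"dr": [0,0,0]},
  {"jaw": 1,"linear": [0.06,0,0],"dr": [0,0,0]},
  {"jaw": 1,"linear": [0.06,0,0],"dr": [0,0,0]},
  {"jaw": 1,"linear": [0.06,0,0],"dr": [0,0,0]},
  {"jaw": 1,"linear": [0.06,0,0],"dr": [0,0,0]},
  {"jaw": 1,"linear": [0.04,0,0],"dr": [0,0,0]},
])

```text
time_s: 12.25
eef_pos: [469.7, -99.2, 49.9]
ee_rot: [[-0.989, -0.15, 0.011], [-0.15, 0.989, -0.0], [-0.011, -0.002, -1.0]]
force: [4.1, 1.8, 12.2]
gripper_width: 0.003
```

Emit:
move_arm([
  {"jaw": 1,"linear": [0.04,0,0],"dr": [0,0,0]},
  {"jaw": 1,"linear": [0.04,0,0],"dr": [0,0,0]},
])

```text
time_s: 12.45
eef_pos: [467.8, -99.5, 49.9]
ee_rot: [[-0.989, -0.15, 0.011], [-0.15, 0.989, -0.0], [-0.011, -0.002, -1.0]]
force: [3.9, 1.9, 12.8]
gripper_width: -0.0
```

```bash
python3 - <<'E'
from h import *
from workcell import r
print([e for e in edge(r.grab_frame("top")) if e[0]<-70 or -20<e[0]<60])
E
```

```text
[(-94, 50.4), (-91, 50.2), (-88, 50.3), (-85, 50.3), (-82, 51.0), (-79, 49.7), (-76, 49.7), (-73, 50.3), (-19, 50.4), (-16, 50.0), (-13, 50.4), (-10, 50.8), (-7, 49.1), (-4, 49.8), (-1, 49.8), (2, 50.2), (5, 38.4), (8, 38.3), (11, 38.3), (14, 37.2), (17, 38.5), (20, 38.5), (23, 38.1), (26, 38.2), (29, 38.0), (32, 38.3), (35, 38.1), (38, 37.4), (41, 36.2), (44, 36.3), (47, 36.2), (50, 36.9), (53, 37.7), (56, 37.2), (59, 37.3)]
```

Emit:
move_arm([
  {"jaw": 1,"linear": [0.04,0,0],"dr": [0,0,0]},
  {"jaw": 1,"linear": [0.04,0,0],"dr": [0,0,0]},
  {"jaw": 1,"linear": [0.04,0,0],"dr": [0,0,0]},
])

```text
time_s: 12.8
eef_pos: [466.7, -99.8, 50.3]
ee_rot: [[-0.989, -0.15, 0.015], [-0.15, 0.989, 0.001], [-0.015, -0.002, -1.0]]
force: [5.8, 3.8, 10.5]
gripper_width: 0.0
```

Emit:
move_arm([
  {"jaw": 1,"linear": [0.04,0,0],"dr": [0,0,0]},
])

```text
time_s: 12.9
eef_pos: [465.7, -100.1, 50.3]
ee_rot: [[-0.989, -0.15, 0.015], [-0.15, 0.989, 0.0], [-0.015, -0.002, -1.0]]
force: [6.8, 2.4, 10.3]
gripper_width: -0.003
```

Emit:
move_arm([
  {"jaw": 1,"linear": [0.04,0,0],"dr": [0,0,0]},
])

```text
time_s: 13.0
eef_pos: [464.9, -100.5, 50.4]
ee_rot: [[-0.989, -0.15, 0.015], [-0.15, 0.989, -0.0], [-0.015, -0.003, -1.0]]
force: [6.9, 2.0, 10.0]
gripper_width: -0.004
```

Emit:
move_arm([
  {"jaw": 1,"linear": [0,0,-0.2],"dr": [0,0,0]},
  {"jaw": 1,"linear": [0,0,-0.8],"dr": [0,0,0]},
  {"jaw": 1,"linear": [0,0,-1],"dr": [0,0,0]},
  {"jaw": 1,"linear": [0,0,-1],"dr": [0,0,0]},
  {"jaw": 0,"linear": [0,0,-1],"dr": [0,0,0]},
  {"jaw": -0.4,"linear": [0,0,-1],"dr": [0,0,0]},
  {"jaw": -0.4,"linear": [0.03,-0.94,0],"dr": [0,0,0]},
  {"jaw": -0.4,"linear": [0.03,-0.94,0],"dr": [0,0,0]},
])

```text
time_s: 13.8
eef_pos: [462.6, -146.5, 172.3]
ee_rot: [[-0.989, -0.15, 0.001], [-0.15, 0.989, -0.001], [-0.0, -0.001, -1.0]]
force: [-0.5, -0.2, 0.3]
gripper_width: 0.684
```

Emit:
move_arm([
  {"jaw": -0.4,"linear": [0.03,-0.94,0],"dr": [0,0,0]},
  {"jaw": -0.4,"linear": [0.03,-0.94,0],"dr": [0,0,0]},
  {"jaw": -0.4,"linear": [0.03,-0.94,0],"dr": [0,0,0]},
  {"jaw": -0.4,"linear": [0.03,-0.94,0],"dr": [0,0,0]},
  {"jaw": -0.4,"linear": [0.03,-0.94,0],"dr": [0,0,0]},
  {"jaw": -0.4,"linear": [0.03,-0.94,0],"dr": [0,0,0]},
  {"jaw": -0.4,"linear": [0,0,0],"dr": [0,0,0]},
  {"jaw": -0.4,"linear": [0,0,0],"dr": [0,0,0]},
])

```text
time_s: 14.6
eef_pos: [478.3, -285.9, 170.9]
ee_rot: [[-0.989, -0.148, -0.002], [-0.148, 0.989, 0.002], [0.002, 0.002, -1.0]]
force: [-0.4, 0.0, 0.4]
gripper_width: 0.701
```

```bash
python3 - <<'E'
from h import *
from workcell import r
o=r.get_obs();print(o["eef_pos"],o["ee_rot"],o["force"],o["gripper_width"])
f=r.grab_frame("top");np.savez("top2.npz",**f);print([e for e in edge(f) if e[0]<-70 or -20<e[0]<60])
P=cloud(f);a=np.radians(8.65);d=P[...,:2]-[515.9,-91.7];x=d@[np.cos(a),np.sin(a)];y=d@[-np.sin(a),np.cos(a)]
k=(abs(x-45)<24)&(abs(y)<24)&(P[...,2]<36);print("well deep px",k.sum(),P[k].mean(0),x[k].min(),x[k].max(),y[k].min(),y[k].max())
w=r.grab_frame("wrist");np.savez("wrist2.npz",**w);print(w["intrinsics"],w["mount"])
cv2.imwrite("pics/w2.png",np.hstack([w["pixels"][:,:,::-1]]))
E
```

```text
[ 478.31690362 -285.9379656   170.88775993] [[-0.98896675 -0.14812586 -0.00186857]
 [-0.14812907  0.98896655  0.00171338]
 [ 0.00159416  0.00197127 -0.99999679]] [-0.35785485  0.04487242  0.38641798] 0.7014878158036958
[(-94, 52.4), (-91, 52.2), (-88, 52.4), (-85, 52.0), (-82, 52.4), (-79, 52.4), (-76, 52.0), (-73, 52.2), (-19, 52.4), (-16, 52.7), (-13, 51.8), (-10, 52.7), (-7, 52.1), (-4, 52.1), (-1, 52.3), (2, 38.8), (5, 38.3), (8, 38.4), (11, 38.2), (14, 38.1), (17, 38.7), (20, 38.4), (23, 38.1), (26, 38.3), (29, 38.5), (32, 38.3), (35, 38.1), (38, 37.3), (41, 36.9), (44, 37.2), (47, 36.6), (50, 36.4), (53, 37.2), (56, 36.7), (59, 37.5)]
well deep px 180 [563.41978592 -82.88178183  19.36934588] 25.471812536785812 66.33773981645885 -21.915788211043328 21.290771164634794
[[309.70691629   0.         323.25479327]
 [  0.         309.70691629 203.30084089]
 [  0.           0.           1.        ]] [[ 1.11673201e-03  9.58577592e-01  2.84829341e-01  7.34599434e+01]
 [ 9.99999345e-01 -1.14173430e-03 -7.82586613e-05  1.86421059e-01]
 [ 2.50182431e-04  2.84829242e-01 -9.58578239e-01 -1.42531453e+02]
 [ 0.00000000e+00  0.00000000e+00  0.00000000e+00  1.00000000e+00]]
```

View pics/w2.png

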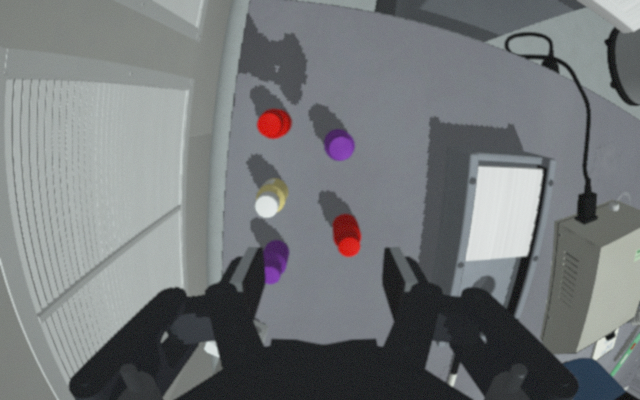

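The wrist view shows the pale vial with its white cap at (266,206), a purple look-alike at (272,262) and a red one at (346,240). The cover edge is at block x ≈ 0.5, so the cover is fully open. I'll refine the vial position.

```bash
cat >> h.py <<'E'
def wray(w,o,u,v,h):
    K=w["intrinsics"];M=w["mount"];a,b=(u-K[0,2])/K[0,0],(v-K[1,2])/K[1,1];t=np.hypot(a,b);s=np.sin(t)/max(t,1e-9)
    d=np.array([a*s,-b*s,-np.cos(t)]);R=np.array(o[1]);d=R@M[:3,:3]@d;c=np.array(o[0])+R@M[:3,3];return c+d*(h-c[2])/d[2]
E
python3 - <<'E'
from h import *
w=dict(np.load("wrist2.npz"));o=([478.32,-285.94,170.89],[[-0.98897,-0.14813,-0.00187],[-0.14813,0.98897,0.00171],[0.0016,0.00197,-1]])
im=w["pixels"].astype(int);m=np.zeros(im.shape[:2],np.uint8);m[185:225,245:292]=(im.min(2)>165)[185:225,245:292]
n,l,st,ce=cv2.connectedComponentsWithStats(m);i=1+np.argmax(st[1:,4]);print(st[i],ce[i],im[206,266],"wrist cap top",wray(w,o,*ce[i],57))
y=((im[...,0]-im[...,2])>25);m2=np.zeros_like(m);m2[170:225,240:292]=y[170:225,240:292];ys,xs=np.where(m2);print("yellow",len(xs),xs.mean(),ys.mean())
# block rim top corners seen in wrist: print
f=dict(np.load("top2.npz"));P=cloud(f)
im=f["pixels"].astype(int);m=np.zeros(im.shape[:2],np.uint8);m[230:256,352:382]=(im.min(2)>150)[230:256,352:382]
n,l,st,ce=cv2.connectedComponentsWithStats(m);i=1+np.argmax(st[1:,4]);print(st[i],ce[i],"top cap",onplane(f,*ce[i],57))
A=cv2.resize(f["pixels"][180:240,225:295,::-1],(560,480),interpolation=cv2.INTER_CUBIC);cv2.imwrite("pics/well.png",A)
E
```

```text
[255 196  24  22 408] [266.15686275 206.46813725] [220 225 224] wrist cap top [ 491.07795878 -334.16828067   57.        ]
yellow 385 276.56363636363636 191.57922077922078Traceback (most recent call last):
  File "<stdin>", line 9, in <module>
    return _wrapfunc(a, 'argmax', axis=axis, out=out, **kwds)
    return bound(*args, **kwds)
ValueError: attempt to get argmax of an empty sequence
```

Emit:
move_arm([
  {"jaw": -0.4,"linear": [-0.115,-0.985,0],"dr": [0,0,0]},
  {"jaw": -0.4,"linear": [-0.115,-0.985,0],"dr": [0,0,0]},
  {"jaw": -0.4,"linear": [0,0,0.9],"dr": [0,0,0]},
  {"jaw": -0.4,"linear": [0,0,0.9],"dr": [0,0,0]},
  {"jaw": -0.4,"linear": [0,0,0.9],"dr": [0,0,0]},
  {"jaw": -0.4,"linear": [0,0,0.3],"dr": [0,0,0]},
  {"jaw": -0.4,"linear": [0,0,0],"dr": [0,0,0]},
  {"jaw": -0.4,"linear": [0,0,0],"dr": [0,0,0]},
])

```text
time_s: 15.5
eef_pos: [492.7, -334.0, 97.7]
ee_rot: [[-0.989, -0.15, 0.001], [-0.15, 0.989, -0.001], [-0.001, -0.001, -1.0]]
force: [0.3, -0.4, -0.1]
gripper_width: 0.701
```

```bash
python3 - <<'E'
from h import *
from workcell import r
o=r.get_obs();w=r.grab_frame("wrist");cv2.imwrite("pics/w3.png",w["pixels"][:,:,::-1])
im=w["pixels"].astype(int);m=(im.min(2)>165).astype(np.uint8);m[:,:230]=0;m[:,420:]=0
n,l,st,ce=cv2.connectedComponentsWithStats(m)
for i in range(1,n):
    if st[i,4]>150: print(st[i],ce[i],wray(w,(o["eef_pos"],o["ee_rot"]),*ce[i],57))
print(o["eef_pos"],o["force"])
E
```

```text
[308 215  32  30 758] [323.59894459 229.30211082] [ 490.87804722 -333.9114341    57.        ]
[ 492.70863793 -334.04975295   97.66389365] [ 0.31381232 -0.422013   -0.14414471]
```

View pics/w3.png

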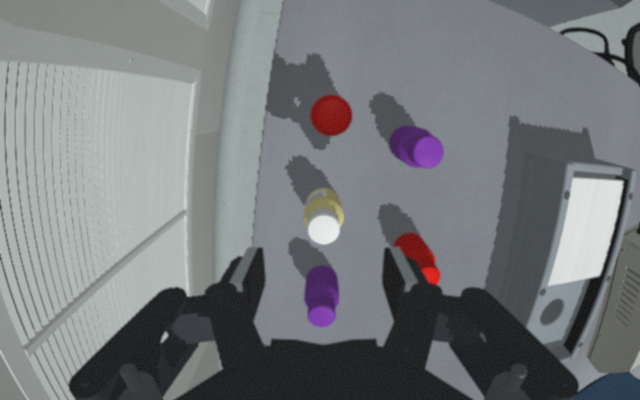

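The white cap is at (323,229), centred between the fingers, with the purple one behind it clear of the finger path. The well shows dark at (552,312), so I'll use that too.

Emit:
move_arm([
  {"jaw": -0.4,"linear": [0.02,0,0.7],"dr": [0,0,0]},
  {"jaw": -0.4,"linear": [0,0,0.7],"dr": [0,0,0]},
  {"jaw": -0.4,"linear": [0,0,0.7],"dr": [0,0,0]},
  {"jaw": -0.4,"linear": [0,0,0.5],"dr": [0,0,0]},
  {"jaw": -0.4,"linear": [0,0,0.25],"dr": [0,0,0]},
  {"jaw": -0.4,"linear": [0,0,0],"dr": [0,0,0]},
  {"jaw": -0.4,"linear": [0,0,0],"dr": [0,0,0]},
])

```text
time_s: 16.25
eef_pos: [492.3, -334.7, 26.3]
ee_rot: [[-0.989, -0.149, 0.001], [-0.149, 0.989, -0.001], [-0.001, -0.001, -1.0]]
force: [1.0, -1.0, 0.4]
gripper_width: 0.701
```

```bash
python3 - <<'E'
from h import *
im=cv2.imread("pics/w3.png");g=cv2.cvtColor(im,cv2.COLOR_BGR2GRAY)[290:340,525:580]
print(g[::4,::3])
E
```

```text
[[ 78  78  77  74  82 114  83 135 149 150 150 150 147 147 143 145 144 144
  144]
 [ 73  78  77  75 102 105 104 150 151 149 150 146 147 148 146 148 146 146
  141]
 [ 75  76  75  81 125 143 146 151 149 148 133 122 139 147 150 150 147 145
   98]
 [ 77  77  75  99 142 146 147 148 131  83  80  79  80 127 148 145 146 135
   90]
 [ 75  75  78 123 145 147 149 112  79  77  79  75  78 129 145 144 145  98
   74]
 [ 77  76  94 142 146 147 112  80  79  79  80  76  91 140 142 143 124  88
   45]
 [ 77  74 119 146 146 133  82  80  81  78  78  87 128 143 141 144 102  70
   26]
 [ 75  88 140 147 147 104  81  79  79  78  88 128 143 144 143 121  86  39
   23]
 [ 77 119 144 144 148 126  81  80  87 110 138 146 145 144 140  94  65  22
   28]
 [ 78 140 144 146 150 147 140 138 143 146 145 145 143 143 115  82  27  29
   25]
 [ 35  87 141 148 147 147 142 147 144 145 144 142 140 133  88  50  21  27
   32]
 [ 32  35  56 134 146 145 147 145 142 146 143 144 142 112  73  32  31  28
   34]
 [ 38  35  38  38 111 147 144 144 143 142 141 139 129  89  42  31  23  22
   77]]
```

Emit:
move_arm([
  {"jaw": 1,"linear": [0,0,0],"dr": [0,0,0]},
  {"jaw": 1,"linear": [0,0,0],"dr": [0,0,0]},
  {"jaw": 1,"linear": [0,0,0],"dr": [0,0,0]},
  {"jaw": 1,"linear": [0,0,0],"dr": [0,0,0]},
  {"jaw": 1,"linear": [0,0,0],"dr": [0,0,0]},
  {"jaw": 1,"linear": [0,0,0],"dr": [0,0,0]},
], squeeze=25)

```text
time_s: 16.85
eef_pos: [492.3, -334.7, 26.4]
ee_rot: [[-0.989, -0.149, 0.001], [-0.149, 0.989, -0.001], [-0.001, -0.001, -1.0]]
force: [-0.4, 0.8, 6.3]
gripper_width: 0.321
```

Emit:
move_arm([
  {"jaw": 1,"linear": [0,0,0],"dr": [0,0,0]},
  {"jaw": 1,"linear": [0,0,-0.1],"dr": [0,0,0]},
  {"jaw": 1,"linear": [0,0,-0.3],"dr": [0,0,0]},
  {"jaw": 1,"linear": [0,0,0],"dr": [0,0,0]},
])

```text
time_s: 17.25
eef_pos: [492.1, -334.6, 36.3]
ee_rot: [[-0.989, -0.149, 0.001], [-0.149, 0.989, -0.001], [-0.001, -0.001, -1.0]]
force: [0.2, -0.3, -0.8]
gripper_width: 0.312
```

Emit:
move_arm([
  {"jaw": 1,"linear": [0,0,-0.6],"dr": [0,0,0]},
  {"jaw": 1,"linear": [0,0,-0.9],"dr": [0,0,0]},
  {"jaw": 1,"linear": [0,0,-0.9],"dr": [0,0,0]},
  {"jaw": 1,"linear": [0,0,-0.9],"dr": [0,0,0]},
  {"jaw": 1,"linear": [0,0,-0.5],"dr": [0,0,0]},
  {"jaw": 1,"linear": [-0.3,0.5,0],"dr": [0,0,0]},
  {"jaw": 1,"linear": [-0.467,0.874,0],"dr": [0,0,0]},
  {"jaw": 1,"linear": [-0.467,0.874,0],"dr": [0,0,0]},
])

```text
time_s: 18.05
eef_pos: [513.4, -272.3, 129.5]
ee_rot: [[-0.989, -0.148, -0.001], [-0.148, 0.989, 0.002], [0.001, 0.002, -1.0]]
force: [-0.3, 0.4, -0.8]
gripper_width: 0.314
```

Emit:
move_arm([
  {"jaw": 1,"linear": [-0.467,0.874,0],"dr": [0,0,0]},
  {"jaw": 1,"linear": [-0.467,0.874,0],"dr": [0,0,0]},
  {"jaw": 1,"linear": [-0.467,0.874,0],"dr": [0,0,0]},
  {"jaw": 1,"linear": [-0.467,0.874,0],"dr": [0,0,0]},
  {"jaw": 1,"linear": [-0.467,0.874,0],"dr": [0,0,0]},
  {"jaw": 1,"linear": [-0.467,0.874,0],"dr": [0,0,0]},
  {"jaw": 1,"linear": [-0.16,0.37,0],"dr": [0,0,0]},
  {"jaw": 1,"linear": [0,0,0],"dr": [0,0,0]},
])

```text
time_s: 18.85
eef_pos: [565.5, -122.4, 129.6]
ee_rot: [[-0.988, -0.152, -0.002], [-0.152, 0.988, 0.001], [0.002, 0.001, -1.0]]
force: [0.3, -0.5, -0.8]
gripper_width: 0.313
```

Emit:
move_arm([
  {"jaw": 1,"linear": [0,0,0],"dr": [0,0,0]},
  {"jaw": 1,"linear": [0,0,0],"dr": [0,0,0]},
])

```text
time_s: 19.05
eef_pos: [565.8, -125.0, 130.3]
ee_rot: [[-0.989, -0.148, -0.001], [-0.148, 0.989, -0.0], [0.001, -0.0, -1.0]]
force: [-0.5, -1.0, 0.2]
gripper_width: 0.315
```

```bash
python3 - <<'E'
from h import *
from workcell import r
o=r.get_obs();w=r.grab_frame("wrist");np.savez("w4.npz",pos=o["eef_pos"],rot=o["ee_rot"],**w);cv2.imwrite("pics/w4.png",w["pixels"][:,:,::-1])
print(o["eef_pos"],o["force"],o["gripper_width"])
E
```

```text
[ 565.7504993  -125.02801313  130.32158251] [-0.46521063 -0.9628202   0.21435829] 0.3153839757805741
```

View pics/w4.png

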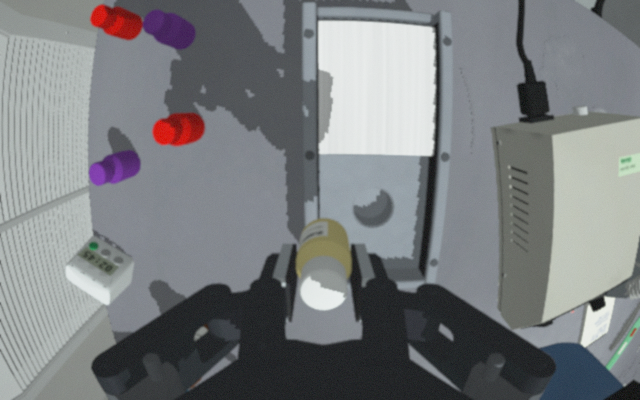

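The wrist view shows the vial upright between the fingers with its cap at (323,290), the well at about (374,208), and the cover drawn fully back with its edge at row 155.

```bash
python3 - <<'E'
from h import *
w=dict(np.load("w4.npz"));o=(w["pos"],w["rot"])
im=w["pixels"];g=cv2.cvtColor(im,cv2.COLOR_RGB2GRAY).astype(int)
print(g[180:236:4,345:402:3])
m=np.zeros(g.shape,np.uint8);m[180:235,345:402]=(g<88)[180:235,345:402]
n,l,st,ce=cv2.connectedComponentsWithStats(m)
for i in range(1,n):
    if st[i,4]>60:
        ys,xs=np.where(l==i);p=np.array([wray(w,o,a,b,38)[:2] for a,b in zip(xs,ys)],np.float32);c,rad=cv2.minEnclosingCircle(p);print(st[i],ce[i],"well",c,rad)
m=np.zeros(g.shape,np.uint8);m[265:320,290:355]=(im.min(2)>150)[265:320,290:355]
n,l,st,ce=cv2.connectedComponentsWithStats(m);i=1+np.argmax(st[1:,4]);print(st[i],ce[i],"cap",wray(w,o,*ce[i],161),wray(w,o,st[i,0]+st[i,2]/2,st[i,1]+st[i,3]-11*1.9,161))
A=cv2.resize(im[175:240,335:415,::-1],(640,520),interpolation=cv2.INTER_CUBIC);cv2.imwrite("pics/well4.png",A)
E
```

```text
[[162 160 160 158 159 158 160 159 156 159 156 156 159 159 157 157 159 157
  157]
 [158 162 161 159 160 155 157 159 161 158 157 161 160 161 161 158 157 159
  156]
 [160 160 156 162 159 157 157 161 161 162 161 155 149 155 163 159 158 162
  163]
 [158 158 160 161 161 161 161 164 166 164 164 160  99 106 138 157 161 160
  162]
 [159 158 164 160 161 163 162 163 164 164 155 106  98 102  92 132 160 159
  159]
 [158 161 159 157 163 163 161 164 163 159 146  98  98  97  91  94 145 159
  157]
 [161 160 160 150 153 162 149 155 133  99  97  99  99  98  88  85 128 161
  160]
 [159 162 154 102 100 102 102 100 102  99 100  98  99  90  85  86 129 158
  158]
 [159 159 154 107  97  96  96  97  99 101  98  97  95  85  83  93 138 156
  158]
 [159 159 162 138  87  89  93  95  99  95  92  89  85  82  87 116 156 159
  158]
 [162 159 160 159 132  93  87  86  87  87  86  84  84  88 115 155 160 158
  157]
 [161 162 160 161 157 140 109  91  87  91  91  95 111 139 158 159 161 156
  158]
 [154 160 162 162 162 158 160 156 151 147 151 159 161 159 157 159 161 162
  158]
 [125 157 161 156 160 157 162 158 157 159 160 159 157 156 158 159 161 160
  160]]
[357 199  34  26 212] [379.27830189 214.98113208] well (559.5806884765625, -85.44615173339844) 14.577834129333496
[ 299  275   48   36 1053] [319.88509022 295.11206078] cap [ 566.61059942 -126.10576118  161.        ] [ 563.8619284  -125.17420186  161.        ]
```

View pics/well4.png

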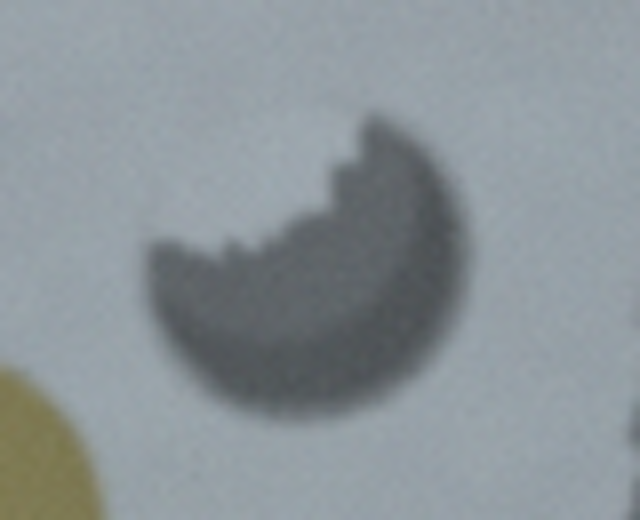

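```bash
python3 - <<'E'
from h import *
w=dict(np.load("w4.npz"));o=(w["pos"],w["rot"]);g=cv2.cvtColor(w["pixels"],cv2.COLOR_RGB2GRAY).astype(int)
for T in(115,128,140):
    m=np.zeros(g.shape,np.uint8);m[180:235,349:402]=(g<T)[180:235,349:402]
    n,l,st,ce=cv2.connectedComponentsWithStats(m);i=1+np.argmax(st[1:,4]);ys,xs=np.where(l==i)
    p=np.array([wray(w,o,a,b,38)[:2] for a,b in zip(xs,ys)],np.float32);print(T,st[i],cv2.minEnclosingCircle(p))
# block rim check: channel cheek inner edges at z=60, row 208
print(g[230,280:460:2])
E
```

```text
115 [354 191  39  36 840] ((559.8335571289062, -85.28364562988281), 15.941062927246094)
128 [353 190  41  38 921] ((559.8381958007812, -85.17054748535156), 16.454959869384766)
140 [353 189  41  39 997] ((559.9509887695312, -85.01134490966797), 16.923986434936523)
[137 136 139 138 120  88  89  86  86  86  89  99 127 135 133 131 135 136
 135 132 124 128 141 139 124 117 121 118 117 116 118 114 125 153 159 161
 159 159 157 160 158 160 158 158 158 160 159 159 158 159 157 159 156 159
 160 157 159 162 160 162 159 159 159 157 158 159 153 126  99  94  92  72
  35  25  29  62 108 146 159 159 160 149 139 138 134 133 134 135 135 132]
```

Emit:
move_arm([
  {"jaw": 1,"linear": [-0.02,0.804,0],"dr": [0,0,0]},
  {"jaw": 1,"linear": [-0.02,0.804,0],"dr": [0,0,0]},
  {"jaw": 1,"linear": [0,0,0.8],"dr": [0,0,0]},
  {"jaw": 1,"linear": [0,0,0.8],"dr": [0,0,0]},
  {"jaw": 1,"linear": [0,0,0.5],"dr": [0,0,0]},
  {"jaw": 1,"linear": [0,0,0.2],"dr": [0,0,0]},
  {"jaw": 1,"linear": [0,0,0],"dr": [0,0,0]},
  {"jaw": 1,"linear": [0,0,0],"dr": [0,0,0]},
])

```text
time_s: 19.9
eef_pos: [561.8, -84.9, 73.7]
ee_rot: [[-0.989, -0.149, 0.001], [-0.149, 0.989, -0.0], [-0.001, -0.0, -1.0]]
force: [-0.2, 0.7, -0.6]
gripper_width: 0.316
```

Emit:
move_arm([
  {"jaw": 1,"linear": [0,0,0],"dr": [0,0,0]},
  {"jaw": 1,"linear": [0,0,0],"dr": [0,0,0]},
  {"jaw": 1,"linear": [0,0,0],"dr": [0,0,0]},
])

```text
time_s: 20.2
eef_pos: [561.6, -84.5, 73.7]
ee_rot: [[-0.989, -0.149, 0.001], [-0.149, 0.989, -0.0], [-0.001, -0.0, -1.0]]
force: [-0.4, -0.3, -1.0]
gripper_width: 0.316
```

Emit:
move_arm([
  {"jaw": 1,"linear": [0.035,-0.02,0.1],"dr": [0,0,0]},
  {"jaw": 1,"linear": [0,0,0.1],"dr": [0,0,0]},
  {"jaw": 1,"linear": [0,0,0.08],"dr": [0,0,0]},
  {"jaw": 1,"linear": [0,0,0],"dr": [0,0,0]},
])

```text
time_s: 20.6
eef_pos: [559.9, -84.9, 65.5]
ee_rot: [[-0.989, -0.149, -0.001], [-0.149, 0.989, 0.0], [0.001, 0.0, -1.0]]
force: [-0.3, 0.5, -0.7]
gripper_width: 0.315
```

Emit:
move_arm([
  {"jaw": 1,"linear": [0,0,0.06],"dr": [0,0,0]},
  {"jaw": 1,"linear": [0,0,0.06],"dr": [0,0,0]},
  {"jaw": 1,"linear": [0,0,0],"dr": [0,0,0]},
])

```text
time_s: 20.9
eef_pos: [560.2, -84.9, 62.8]
ee_rot: [[-0.989, -0.149, -0.0], [-0.149, 0.989, 0.0], [0.0, 0.0, -1.0]]
force: [0.8, -0.9, -0.4]
gripper_width: 0.313
```

Emit:
move_arm([
  {"jaw": 1,"linear": [-0.01,0,0.06],"dr": [0,0,0]},
  {"jaw": 1,"linear": [0,0,0.06],"dr": [0,0,0]},
  {"jaw": 1,"linear": [0,0,0],"dr": [0,0,0]},
])

```text
time_s: 21.2
eef_pos: [560.5, -84.9, 59.8]
ee_rot: [[-0.989, -0.149, -0.0], [-0.149, 0.989, 0.0], [0.0, 0.0, -1.0]]
force: [-0.2, 0.5, -0.5]
gripper_width: 0.319
```

Emit:
move_arm([
  {"jaw": 1,"linear": [0,0,0.08],"dr": [0,0,0]},
  {"jaw": 1,"linear": [0,0,0.08],"dr": [0,0,0]},
  {"jaw": 1,"linear": [0,0,0],"dr": [0,0,0]},
])

```text
time_s: 21.5
eef_pos: [560.3, -84.9, 55.6]
ee_rot: [[-0.989, -0.149, -0.001], [-0.149, 0.989, 0.0], [0.001, 0.0, -1.0]]
force: [0.1, -1.4, -0.6]
gripper_width: 0.317
```

In the well without contact. Continuing to the floor (expected TCP z ≈ 42.4).

Emit:
move_arm([
  {"jaw": 1,"linear": [0,0,0.08],"dr": [0,0,0]},
  {"jaw": 1,"linear": [0,0,0.08],"dr": [0,0,0]},
  {"jaw": 1,"linear": [0,0,0.08],"dr": [0,0,0]},
  {"jaw": 1,"linear": [0,0,0.08],"dr": [0,0,0]},
  {"jaw": 1,"linear": [0,0,0],"dr": [0,0,0]},
])

```text
time_s: 22.0
eef_pos: [560.3, -84.9, 47.6]
ee_rot: [[-0.989, -0.149, -0.001], [-0.149, 0.989, 0.0], [0.001, 0.0, -1.0]]
force: [0.0, -0.7, -0.6]
gripper_width: 0.314
```

Emit:
move_arm([
  {"jaw": 1,"linear": [0,0,0.06],"dr": [0,0,0]},
  {"jaw": 1,"linear": [0,0,0.04],"dr": [0,0,0]},
  {"jaw": 1,"linear": [0,0,0],"dr": [0,0,0]},
])

```text
time_s: 22.3
eef_pos: [560.5, -84.9, 45.4]
ee_rot: [[-0.989, -0.149, -0.0], [-0.149, 0.989, 0.0], [0.0, 0.0, -1.0]]
force: [0.1, -0.4, -0.5]
gripper_width: 0.32
```

Emit:
move_arm([
  {"jaw": 1,"linear": [0,0,0.04],"dr": [0,0,0]},
  {"jaw": 1,"linear": [0,0,0],"dr": [0,0,0]},
])

```text
time_s: 22.5
eef_pos: [560.6, -85.0, 44.5]
ee_rot: [[-0.989, -0.149, -0.0], [-0.149, 0.989, -0.0], [0.0, -0.0, -1.0]]
force: [-1.0, 0.8, -1.3]
gripper_width: 0.316
```

Emit:
move_arm([
  {"jaw": 1,"linear": [0,0,0.04],"dr": [0,0,0]},
  {"jaw": 1,"linear": [0,0,0],"dr": [0,0,0]},
])

```text
time_s: 22.7
eef_pos: [560.5, -84.9, 43.5]
ee_rot: [[-0.989, -0.149, -0.0], [-0.149, 0.989, 0.0], [0.0, 0.0, -1.0]]
force: [-0.1, 1.4, 0.1]
gripper_width: 0.315
```

Emit:
move_arm([
  {"jaw": 1,"linear": [0,0,0.03],"dr": [0,0,0]},
  {"jaw": 1,"linear": [0,0,0],"dr": [0,0,0]},
])

```text
time_s: 22.9
eef_pos: [560.6, -85.0, 42.7]
ee_rot: [[-0.989, -0.149, -0.0], [-0.149, 0.989, 0.0], [0.0, 0.0, -1.0]]
force: [-0.2, -0.2, -0.2]
gripper_width: 0.313
```

Emit:
move_arm([
  {"jaw": 1,"linear": [0,0,0.02],"dr": [0,0,0]},
  {"jaw": 1,"linear": [0,0,0],"dr": [0,0,0]},
])

```text
time_s: 23.1
eef_pos: [560.7, -85.0, 42.5]
ee_rot: [[-0.989, -0.149, 0.0], [-0.149, 0.989, -0.0], [-0.0, -0.0, -1.0]]
force: [-0.8, -0.6, -0.7]
gripper_width: 0.316
```

Emit:
move_arm([
  {"jaw": 1,"linear": [0,0,0.03],"dr": [0,0,0]},
  {"jaw": 1,"linear": [0,0,0],"dr": [0,0,0]},
])

```text
time_s: 23.3
eef_pos: [560.8, -84.9, 42.4]
ee_rot: [[-0.989, -0.149, 0.0], [-0.149, 0.989, -0.0], [-0.0, -0.0, -1.0]]
force: [-1.7, 0.3, 5.6]
gripper_width: 0.321
```

Emit:
move_arm([
  {"jaw": 1,"linear": [0,0,0.02],"dr": [0,0,0]},
  {"jaw": 1,"linear": [0,0,0],"dr": [0,0,0]},
])

```text
time_s: 23.5
eef_pos: [560.9, -84.9, 42.4]
ee_rot: [[-0.989, -0.149, 0.001], [-0.149, 0.989, -0.0], [-0.001, -0.0, -1.0]]
force: [-3.4, 1.0, 8.0]
gripper_width: 0.318
```

Emit:
move_arm([
  {"jaw": 1,"linear": [0,0,-0.03],"dr": [0,0,0]},
  {"jaw": 0.2,"linear": [0,0,0],"dr": [0,0,0]},
  {"jaw": 0,"linear": [0,0,0],"dr": [0,0,0]},
  {"jaw": 0,"linear": [0,0,0],"dr": [0,0,0]},
  {"jaw": 0,"linear": [0,0,0],"dr": [0,0,0]},
])

```text
time_s: 24.0
eef_pos: [560.5, -84.9, 41.6]
ee_rot: [[-0.989, -0.149, -0.0], [-0.149, 0.989, 0.0], [0.0, 0.0, -1.0]]
force: [-0.3, -0.2, -0.7]
gripper_width: 0.501
```

Emit:
move_arm([
  {"jaw": 0,"linear": [0,0,-0.2],"dr": [0,0,0]},
  {"jaw": 0,"linear": [0,0,-0.4],"dr": [0,0,0]},
  {"jaw": 0,"linear": [0,0,-0.8],"dr": [0,0,0]},
  {"jaw": 0,"linear": [0,0,-1],"dr": [0,0,0]},
  {"jaw": 0,"linear": [0,0,-1],"dr": [0,0,0]},
  {"jaw": 0,"linear": [0,0,-0.6],"dr": [0,0,0]},
  {"jaw": 0,"linear": [0,0,0],"dr": [0,0,0]},
])

```text
time_s: 24.7
eef_pos: [563.2, -85.6, 145.6]
ee_rot: [[-0.989, -0.149, 0.007], [-0.149, 0.989, -0.002], [-0.006, -0.003, -1.0]]
force: [0.3, -0.1, 0.7]
gripper_width: 0.499
```

```bash
python3 - <<'E'
from h import *
from workcell import r
o=r.get_obs();w=r.grab_frame("wrist");np.savez("w5.npz",pos=o["eef_pos"],rot=o["ee_rot"],**w);cv2.imwrite("pics/w5.png",w["pixels"][:,:,::-1])
im=w["pixels"].astype(int);print(o["eef_pos"],o["force"])
s=r.grab_frame("side");np.savez("s5.npz",**s);cv2.imwrite("pics/s5.png",cv2.resize(s["pixels"][140:300,290:470,::-1],(720,560)))
E
```

```text
[563.21842148 -85.6369161  145.62315481] [ 0.32681199 -0.05729144  0.70586818]
```

View pics/w5.png

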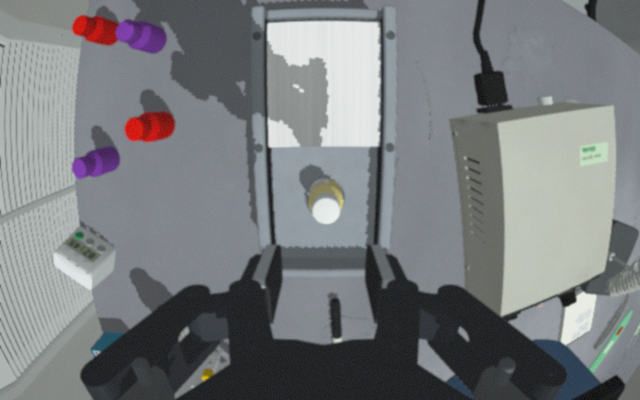

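The vial stands upright in the well, with its cap at (325,208) and the cover fully back. One numeric check after settling, then hand in.

Emit:
move_arm([
  {"jaw": 0,"linear": [0.5,0,-1],"dr": [0,0,0]},
  {"jaw": 0,"linear": [0.5,0,-1],"dr": [0,0,0]},
  {"jaw": 0,"linear": [0,0,0],"dr": [0,0,0]},
  {"jaw": 0,"linear": [0,0,0],"dr": [0,0,0]},
  {"jaw": 0,"linear": [0,0,0],"dr": [0,0,0]},
])

```text
time_s: 25.3
eef_pos: [535.1, -88.3, 190.1]
ee_rot: [[-0.989, -0.149, -0.003], [-0.149, 0.989, 0.001], [0.002, 0.001, -1.0]]
force: [-0.2, 0.4, 0.8]
gripper_width: 0.498
```

```bash
python3 - <<'E'
from h import *
from workcell import r
o=r.get_obs();w=r.grab_frame("wrist");O=(o["eef_pos"],o["ee_rot"])
im=w["pixels"].astype(int);m=(im.min(2)>185).astype(np.uint8);n,l,st,ce=cv2.connectedComponentsWithStats(m)
for i in range(1,n):
    p=wray(w,O,*ce[i],73)
    if st[i,4]>100 and np.hypot(p[0]-560,p[1]+85)<30:
        d=w["z_map"][l==i];v=np.median(d);K=w["intrinsics"];a,b=(ce[i]-K[:2,2])/K[0,0];t=np.hypot(a,b);c=np.array([a,-b])/t*np.tan(t)*v
        print(st[i],"cap@73",p.round(1),"by depth",(np.array(O[0])+np.array(O[1])@(w["mount"][:3,:3]@[c[0],c[1],-v]+w["mount"][:3,3])).round(1))
f=r.grab_frame("top");e=edge(f);print([q for q in e if -10<q[0]<10]);P=cloud(f)
for n_,b in dict(timer=(355,140,395,178),bottle=(308,103,342,142)).items():
    q=P[b[1]:b[3],b[0]:b[2]].reshape(-1,3);q=q[(q[:,2]>15)&(q[:,2]<200)];q=q[q[:,2]>np.percentile(q[:,2],95)-6];print(n_,np.median(q,0).round(1))
print(o["eef_pos"],o["force"])
E
```

```text
[313 217  22  20 357] cap@73 [559.6 -84.1  73. ] by depth [559.5 -84.1  73.2]
[(-7, 52.6), (-4, 52.6), (-1, 52.3), (2, 38.7), (5, 37.9), (8, 38.5)]
timer [ 686.7 -364.1   49.7]
bottle [ 756.1 -249.1  104.5]
[535.09736189 -88.34452838 190.06015415] [-0.16058929  0.42828368  0.80797467]
```

Every check agrees: the cap top is at 73.2 mm (73 expected), about 1 mm from the well axis. The cover edge is at 0.5, and the timer and bottle haven't moved. Handing in.

```bash
python3 -c "
from workcell import r
print(r.close_job())"
```

```text
the job is handed in; nothing more can be done
None
```

The cover is drawn back to its stop, the vial is standing seated in the well, and the job is handed in at about 25 s of the 64 s allowed. The system gave no verdict.

- **Cover:** I felt its top at about 52 mm and dragged it with a press of roughly 7–13 N, total contact about 14 N or less at the readings. It reached its stop, where the drag force rose. The cover's edge then measured at about block x = +0.5 mm, which is about 95 mm open.
- **Vial:** I picked up the white-capped vial and lowered it into the well until it touched the floor, with up to 8 N of contact. After release, its cap top measured 73.2 mm above the table (73 expected when seated). It stands about 1 mm from the well axis, and the wrist picture shows it upright; I did not measure its tilt.
- **Bystanders:** The timer and bottle are within 1 mm of where they started.
- **Robot:** The arm is clear of everything, with the fingertips at 190 mm.

No check failed. The top and wrist cameras differed by about 1 mm on the vial and about 0.5 mm on the well, so I aimed between the two. The force readings were taken at the end of each move, so brief peaks in between were not seen.

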